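Check a brake lever against its stop

ROBOT

A 6-joint arm with a two-finger parallel gripper is mounted at the origin on a cart in front of the work surface, level with it; the furniture and walls round the work are solid. World frame = base frame: x ahead of the robot, y to its left, z up, the work surface at z = 0. Lengths are in m, angles in rad, forces in N, time in s.
With the tool pointing down it reaches from about 0.35 to 0.775 m from the base axis. Payload 5.5 kg.
Tool frame: the origin (TCP) lies midway between the tips of the shut fingers; the grasp point (between the pads) lies grip_point_offset behind it (grip_point_offset is the distance from the TCP to the grasp point, in m); z points along the fingers, y is the direction in which the jaws open and shut (so a half turn about z gives the same grasp; the last joint's range is limited). The gripper opens to 85 mm and grips with 20 to 120 N. Pads are 22 mm wide; open, the fingers measure 114 mm over their backs; the gripper's body (76 mm by 85 mm) begins 54 mm behind the grasp point. The pads swing forward as they close: fully open they stand 13 mm farther back than shut.
Start: joints at [-1.453, 0.313, 0.046, 1.304, 0, 1.431], TCP at [0.147, -0.556, 0.207] pointing down, gripper open.
Joint ranges: [-2.76, 2.76], [-0.86, 1.69], [-1.03, 1.26], [-2.2, 2.34], [-1.47, 1.5], [-3.14, 3.14]. Speed limits (rad/s): [2.57, 2.57, 3.14, 3.14, 3.14, 3.14].

INTERFACE

Orientations are given as a unit quaternion [w, x, y, z].
In Python, from workcell import * gives the robot as it stands.
- The arm moves only by the tool send_rows, never from a script. Its argument "series" is one flat list of numbers, 7 for each row, row after row: the shift along the tool's x, y, z in cm, then the turn, a rotation vector about the tool's x, y, z in degrees, then the opening, from 0 (shut) to 1 (fully open). A call has 1 to 10 rows; each row is the pose to reach, as a shift and turn from the pose commanded when the call began, along the tool's axes at that moment; what a row does not reach only later rows make up. A row lasts 1/12 s, in which the tool goes at most 41.7 mm and 7.16 degrees, less where a joint would pass 70% of its speed; a pose out of reach is approached as far as the arm can. A call with a gripper value outside its range is refused whole. The fingers move at their own pace and stop on an object; "newtons" is the grip in N (left out, the last holds). Time passes only in rows, so rows that repeat a pose let the fingers close. It gives the time, the measured TCP pose, the force and the opening at its end, in the units of the state.
- get_state(): the state, without advancing time (a new reading comes with each control period).
- read_camera(name): name is "side" or "top"; returns the picture (400x640x3 uint8, blue, green, red); there is no depth.
- camera_info(name): a dict with "K" (3x3 intrinsics, pixels), "xyz" and "attitude" of the camera in the world. Camera axes: x right, y down, z forward; pixel columns grow to the right and rows downward; lengths in m; the calibration is good to about 2 mm. A picture is of the moment at which its call begins. camera_info takes no time and is no camera call.
- hand_in(): hands the job in, once; it reports no verdict.
Trained networks look in the newest picture that a camera, given by its name, has taken for a name from the list of things; names that differ only in an ending like _2 or _b are one class to them, and where a whole thing is asked for, a point or a joint stands for the part that bears it (a point fixed in the world has none). Each returns a list of dicts, best first, with "p" (0 to 1); they miss things now and then, are a little off and sometimes report something else, mostly with a low value. They report only what shows in the picture. A call takes as long as a camera call.
- silhouettes(camera, label): "pixels" (400x640 bool, what is visible of it) and "box" ([left, top, width, height] in pixels, round what is visible of it).
The state is a dict: "clock": time; "joint_pos": joint angles; "qvel": joint speeds; "tau": joint torques, N m; "tcp_pos": TCP position; "orientation": TCP orientation; "wrist_force": force on the tool from outside, world axes, zero at the start; "ft_torque": the same for the moment, N m; "finger_gap": finger opening in m.
Only numpy, scipy, OpenCV 4.12 (cv2) and the standard library are available. Lean on these libraries where they do the work, as an engineer would, in place of code of your own. Each camera call takes 0.05 s, during which the arm holds its last target. There are 200 camera calls.

TASK

Check the brake lever, the long one with the ball end: with the outside of the fingers press it in until it comes to its stop short of the bar, keep it there a moment, let it spring fully out, then press it in to the stop again and finish while still holding it there. Push only from the lever's outer side with moderate force; do not pinch the lever between the fingers or touch the bar. Leave the short plain lever and the two gauge blocks standing beside the bars undisturbed.

Things in the scene. Friction and masses are not known exactly. Their poses are not given: they have to be found in the camera images.
- brake_stand: Fixed bench stand of the brake lever unit: base 120 x 190 x 12 mm, posts to 110 mm, perch at the pivot to 116 mm high. Origin: centre of the underside. The bar runs along its y axis at x = +45 mm; the lever is on the -x (robot's) side; +x is the pressing direction. Turned up to 0.3 rad; the two stands may change places. A ledge (top 85 mm high, x 16 to 45, y -33 to +13 mm) lies under the gap.
- brake_bar: Handlebar piece with a black rubber grip, fixed in the brake stand; 30 mm thick over the grip, 196 mm long along its y axis, origin at its centre, 95 mm above the desk. Must not be touched.
- brake_lever (a joint): Angle of the brake lever, rad: 0 sprung fully out, 0.40 at its stop, parallel to the bar with about 24 mm between blade and grip. The spring needs about 3.5 N at brake_push to start it, 7 N at the stop; the stop is hard. Turns about the upright axis through brake_pivot, anticlockwise from above when pressed. Let go, it springs back to 0.
- brake_push (a point): Place to press: outer face (away from the bar) of the brake lever's blade, 112 mm from the pivot, 28 mm short of the ball's centre, at mid height (95 mm above the desk). Blade 12 mm thick, 14 mm high. Moves with the lever; its x axis points square through the blade towards the bar, its y axis along the blade towards the pivot.
- brake_tip (a point): Centre of the 20 mm ball at the end of the brake lever, 140 mm from the pivot. Axes as brake_push.
- brake_pivot (a point): Pivot of the brake lever, at the blade's mid height (95 mm above the desk). Axes as brake_push.
- clutch_lever (a joint): Angle in rad of the other lever, short (90 mm) and plain with no ball, on an otherwise equal stand; 0 sprung out. Must stay out.
- clutch_tip (a point): Free end of the short plain lever, 95 mm above the desk; to be left alone.
- gap_block: Steel gauge block 9 x 35 x 20 mm standing loose on the ledge of the brake stand, against the grip, between bar and lever; origin at the centre of its underside. The lever at its stop stays about 13 mm clear of it.
- spare_block: Steel gauge block 9 x 35 x 12 mm standing loose on the ledge of the short lever's stand.
- clutch_stand: Fixed bench stand of the short lever, same size, shape and axes as brake_stand, with an equal bar; origin at the centre of its underside. To be left alone.

How it is judged:
By the outcome, as a careful person would: the job done as asked, in the order asked, and still so for the second after the job is handed in, while the arm keeps its last pose, push and grip.
It also fails if it takes over 34 s, if anything falls off the work surface, if the arm or the gripper's body presses on something with over 40 N, if the wrist force passes 120 N, or if a joint passes its speed limit or range.

## Working session

There is one attempt and no reset: what is moved stays moved. The work goes in short steps, Python scripts to look and compute and a tool call to move; the robot and the scene stay as the last step left them, time stands still between calls to the robot, and variables do not carry over. Pictures are saved under pics/ and viewed, about 8 in all and at most 12, crops included, and the job is handed in when it is done.

Besides the shell and the picture viewer there is one more tool, called after ">>>" as name(argument=value, ...), one argument or row to a line, values as JSON. send_rows: Moves the arm, as the interface text tells. Its arguments: {"type":"object","properties":{"series":{"type":"array"},"newtons":{"type":"number"}},"required":["series"]}

```bash
mkdir -p pics; ls; python3 - <<'E'
from workcell import *
import cv2,numpy as np
s=get_state();print(s)
for c in("side","top"):
    print(c,camera_info(c)); cv2.imwrite(f"pics/{c}0.png",read_camera(c))
    for n in("brake_lever","brake_tip","brake_stand","clutch_lever","clutch_stand","brake_bar","gap_block"):
        for d in silhouettes(c,n)[:2]:
            ys,xs=np.nonzero(d["pixels"]);print(c,n,round(d["p"],2),d["box"],xs.mean().round(1) if len(xs) else None,ys.mean().round(1) if len(xs) else None)
E
```

```text
pics
{'clock': 0.0, 'joint_pos': array([-1.45258126e+00,  3.14019276e-01,  4.49830181e-02,  1.30360488e+00,
       -6.89415264e-06,  1.43120283e+00]), 'qvel': array([-3.71743336e-05,  1.21341000e-03,  1.80189122e-03, -6.01722303e-06,
       -5.66331928e-04,  5.20710611e-04]), 'tau': array([-4.55573272e-04, -4.80627573e+01,  2.98532653e+01,  1.94623950e-02,
       -1.59985361e-04,  4.36499477e-06]), 'tcp_pos': array([ 0.14652913, -0.55544126,  0.20599983]), 'orientation': array([-9.22392027e-04,  9.91702919e-01,  1.28547539e-01,  6.41275092e-06]), 'wrist_force': array([-0.18487014,  0.29852693, -0.19861678]), 'ft_torque': array([-0.03978926, -0.0011861 , -0.01098704]), 'finger_gap': 0.08517598664927832}
side {'K': array([[404.3706595 ,   0.        , 320.73578686],
       [  0.        , 404.3706595 , 197.34728792],
       [  0.        ,   0.        ,   1.        ]]), 'xyz': array([ 0.37738715, -0.78342447,  0.50749447]), 'attitude': array([-0.50439695,  0.85927021, -0.07239904,  0.0446857 ])}
side brake_lever 0.49 [287.4, 155.4, 28.2, 28.8] 301.3 168.0
side brake_lever 0.18 [325.0, 151
[... 572 characters left out ...]
.        ,   0.        ,   1.        ]]), 'xyz': array([ 0.40590939, -0.03419109,  1.08219559]), 'attitude': array([-0.0373728 ,  0.71604799, -0.69623546,  0.03368584])}
top brake_lever 0.85 [216.9, 192.5, 69.1, 44.3] 250.5 213.5
top brake_tip 0.6 [219.3, 193.4, 68.0, 43.5] 253.2 215.2
top brake_tip 0.44 [204.7, 157.9, 101.8, 80.7] 255.1 198.8
top brake_stand 0.77 [203.2, 159.1, 103.9, 78.1] 254.9 198.6
top clutch_lever 0.8 [367.3, 206.8, 44.1, 23.8] 390.6 219.1
top clutch_stand 0.64 [351.6, 171.0, 108.5, 82.6] 400.7 212.1
top brake_bar 0.82 [205.7, 160.6, 94.6, 26.6] 257.4 175.4
top brake_bar 0.2 [205.9, 159.7, 99.5, 78.7] 254.9 198.8
top gap_block 0.39 [247.0, 182.0, 20.7, 7.8] 257.6 186.7
```

```bash
python3 - <<'E'
import cv2
a=cv2.imread("pics/top0.png")[130:280,180:480];cv2.imwrite("pics/top0c.png",cv2.resize(a,None,fx=2.6,fy=2.6,interpolation=cv2.INTER_CUBIC))
E
```

```text
(no output)
```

View pics/side0.png

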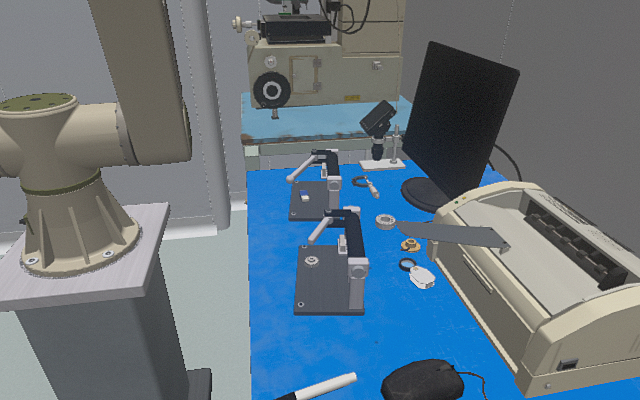

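View pics/top0c.png

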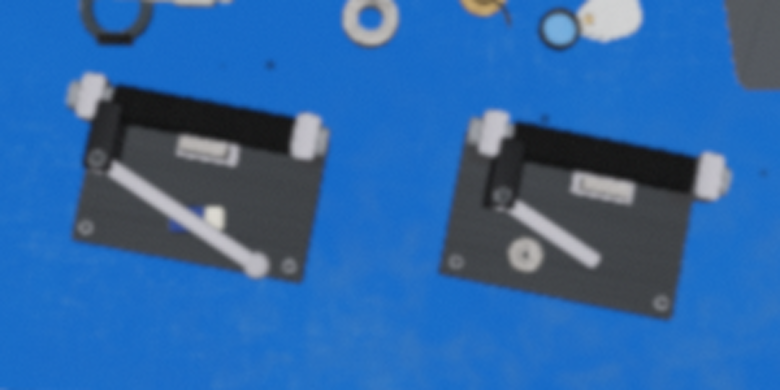

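The top picture shows the brake unit on the left: pivot screw at about pixel (217,190), ball at (279,232), bar along the top edge, and gauge block at (259,188). The short lever is on the right, with its end at (409,231). Next I'll turn these pixels into positions.

```bash
cat >h.py <<'E'
from workcell import *
import numpy as np
from scipy.spatial.transform import Rotation as R
def Rq(q): return R.from_quat(np.roll(q,-1))
def px2w(c,uv,z):
    i=camera_info(c);d=Rq(i["attitude"]).apply(np.linalg.solve(i["K"],[*uv,1]));return i["xyz"]+d*(z-i["xyz"][2])/d[2]
def w2px(c,p):
    i=camera_info(c);q=i["K"]@Rq(i["attitude"]).inv().apply(np.array(p)-i["xyz"]);return q[:2]/q[2]
E
python3 - <<'E'
from h import *
c=lambda x,y:(180+(x+.5)/2.6-.5,130+(y+.5)/2.6-.5)
for n,p,z in [("pivot",(97,157),.116),("ball",(257,265),.097),("barL",(112,100),.11),("barR",(300,135),.11),("block",(208,149),.105),
  ("ctip",(597,262),.1),("cpivot",(502,196),.116),("baseBL",(74,239),.012),("baseBR",(302,282),.012),("baseTR",(328,128),.012),("cBL",(441,272),.012),("cBR",(672,320),.012)]:
    print(n,px2w("top",c(*p),z).round(4))
P=px2w("top",c(97,157),.116);B=px2w("top",c(257,265),.097)
d=(B-P)[:2];print("len",np.linalg.norm(d),"ang",np.degrees(np.arctan2(d[1],d[0])))
print("side ball px->",px2w("side",(292,180),.095), w2px("side",[*B[:2],.095]))
s=get_state();print(Rq(s["orientation"]).as_matrix().round(3))
E
```

```text
pivot [0.5232 0.1604 0.116 ]
ball [0.4487 0.0425 0.097 ]
barL [0.5665 0.1525 0.11  ]
barR [0.5444 0.0133 0.11  ]
block [0.5328 0.081  0.105 ]
ctip [ 0.4578 -0.2071  0.1   ]
cpivot [ 0.5029 -0.135   0.116 ]
baseBL [0.4691 0.1966 0.012 ]
baseBR [0.4399 0.0127 0.012 ]
baseTR [ 0.5647 -0.0043  0.012 ]
cBL [ 0.451  -0.0982  0.012 ]
cBR [ 0.418  -0.2827  0.012 ]
len 0.13946201100687922 ang -122.2944606986094
side ball px-> [0.45365616 0.03521036 0.095     ] [289.50141853 178.74220973]
[[ 0.967  0.255  0.   ]
 [ 0.255 -0.967 -0.   ]
 [-0.     0.    -1.   ]]
```

Lengths and angles agree: lever 139 mm against 140 mm given, and 0.406 rad out of parallel with the bar against 0.40. I'll close the fingers, travel over, and turn so a finger's back faces the pressing direction.

>>> send_rows(
  series=[2.8, -2.1, 0, 0, 0, -4.3, 0, 5.5, -4.2, 0, 0, 0, -8.6, 0, 8.3, -6.3, 0, 0, 0, -13, 0, 11, -8.5, 0, 0, 0, -17.3, 0, 13.8, -10.6, 0, 0, 0, -21.6, 0, 16.6, -12.7, 0, 0, 0, -26, 0, 19.3, -14.8, 0, 0, 0, -30.2, 0, 22, -17, 0, 0, 0, -34.6, 0, 24.8, -19, 0, 0, 0, -39, 0, 27.6, -21.2, 0, 0, 0, -43.2, 0],
  newtons=20,
)

```text
clock: 1.63
tcp_pos: [0.3603, -0.2795, 0.2072]
orientation: [0.001, 0.874, 0.486, 0.0]
wrist_force: [0.9, -0.5, 0.4]
finger_gap: 0.0001
```

```bash
cat >>h.py <<'E'
P=np.array([.5232,.1604])
def pose(th,back=0.,z=.082,half=.0145):   # th lever angle; back=standoff along -n
    a=np.radians(-121.98)+th;u=np.array([np.cos(a),np.sin(a)]);n=np.array([-u[1],u[0]])
    return np.array([*(P+.112*u-(.006+half+back)*n),z]),np.degrees(np.arctan2(n[1],n[0]))
def rel(p,yaw,s=None):
    s=s or get_state();M=Rq(s["orientation"]);y=M.as_matrix()[:,1]
    d=(yaw-np.degrees(np.arctan2(y[1],y[0]))+180)%360-180
    return (M.inv().apply(p-s["tcp_pos"])*100).round(2),round(-d,2)
E
python3 - <<'E'
from h import *
s=get_state();print({k:np.round(v,3) for k,v in s.items()})
print(rel(*pose(0,.03,.2)))
E
```

```text
{'clock': np.float64(1.633), 'joint_pos': array([-0.836,  0.082, -0.242,  1.246, -0.   ,  1.29 ]), 'qvel': array([ 0.93 , -0.038, -0.041, -0.008,  0.001,  0.055]), 'tau': array([ -4.973, -35.462,  28.939,   0.475,  -0.055,  -0.116]), 'tcp_pos': array([ 0.36 , -0.279,  0.207]), 'orientation': array([0.001, 0.874, 0.486, 0.   ]), 'wrist_force': array([ 0.921, -0.492,  0.386]), 'ft_torque': array([-0.048, -0.021,  0.054]), 'finger_gap': np.float64(0.0)}
(array([ 34.78, -14.44,   0.69]), np.float64(0.14))
```

>>> send_rows(
  series=[3.5, -1.4, 0, 0, 0, 0, 0, 7, -2.9, 0, 0, 0, 0, 0, 10.5, -4.3, 0, 0, 0, 0, 0, 14, -5.8, 0, 0, 0, 0, 0, 17.4, -7.2, 0, 0, 0, 0, 0, 21, -8.7, 0, 0, 0, 0, 0, 24.4, -10.1, 0, 0, 0, 0, 0, 28, -11.6, 0.5, 0, 0, 0, 0, 31.4, -13, 0.5, 0, 0, 0, 0, 34.8, -14.4, 0.5, 0, 0, 0, 0],
)

```text
clock: 2.47
tcp_pos: [0.4217, 0.0927, 0.202]
orientation: [0.0, 0.875, 0.485, 0.0]
wrist_force: [0.7, -0.4, 0.3]
finger_gap: 0.0002
```

```bash
python3 - <<'E'
from h import *
s=get_state();print({k:np.round(v,3) for k,v in s.items() if k in("clock","joint_pos","tcp_pos","wrist_force")})
print(rel(*pose(0,.03,.082)))
E
```

```text
{'clock': np.float64(2.467), 'joint_pos': array([ 0.03 ,  0.037, -0.303,  1.23 , -0.   ,  2.16 ]), 'tcp_pos': array([0.422, 0.093, 0.202]), 'wrist_force': array([ 0.679, -0.397,  0.293])}
(array([-0.09, -0.03, 12.  ]), np.float64(-0.03))
```

>>> send_rows(
  series=[0, 0, 2, 0, 0, 0, 0, 0, 0, 4, 0, 0, 0, 0, 0, 0, 6, 0, 0, 0, 0, 0, 0, 8, 0, 0, 0, 0, 0, 0, 10, 0, 0, 0, 0, 0, 0, 11, 0, 0, 0, 0, 0, 0, 12, 0, 0, 0, 0, 0, 0, 12, 0, 0, 0, 0],
)

```text
clock: 3.13
tcp_pos: [0.4203, 0.0907, 0.0801]
orientation: [-0.001, 0.875, 0.485, -0.001]
wrist_force: [1.0, -0.8, -0.0]
finger_gap: 0.0
```

```bash
python3 - <<'E'
from h import *
import cv2
s=get_state();print({k:np.round(v,3) for k,v in s.items() if k in("clock","joint_pos","tcp_pos","wrist_force")})
print(rel(*pose(0,0,.082)))
a=read_camera("top")[140:270,180:340];b=read_camera("side")[120:250,240:400]
cv2.imwrite("pics/c1.png",cv2.resize(np.hstack([a,b]),None,fx=2.5,fy=2.5,interpolation=cv2.INTER_CUBIC))
for n in("top","side"):print(n,w2px(n,s["tcp_pos"]),w2px(n,pose(0,-.0145)[0]))
E
```

```text
{'clock': np.float64(3.133), 'joint_pos': array([ 0.025,  0.123, -0.524,  0.927, -0.   ,  2.155]), 'tcp_pos': array([0.42 , 0.091, 0.08 ]), 'wrist_force': array([ 0.984, -0.815, -0.003])}
(array([ 0.16,  2.98, -0.19]), np.float64(-0.05))
top [253.89553388 245.93425863] [265.91732946 226.41922345]
side [275.78797031 176.27520436] [292.80776167 178.49008161]
```

View pics/c1.png

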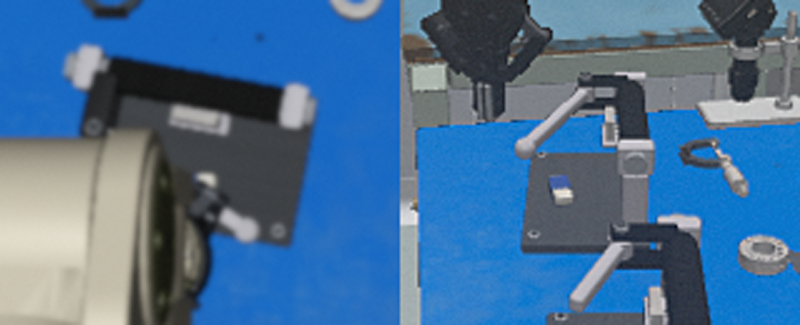

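The ball matches the side view at (290,179), but the fingertips look higher than computed, so I'll zoom in.

```bash
python3 - <<'E'
from h import *
import cv2
s=get_state();print(s["tcp_pos"].round(4),s["finger_gap"])
b=read_camera("side")[110:200,245:345];k=7
b=cv2.resize(b,None,fx=k,fy=k,interpolation=cv2.INTER_CUBIC)
u=(w2px("side",s["tcp_pos"])-[245,110])*k;cv2.circle(b,tuple(int(v) for v in u),4,(0,0,255),1)
cv2.convertScaleAbs(b,b,1.6,30)
cv2.imwrite("pics/c2.png",b[:600])
E
```

```text
[0.4217 0.0907 0.082 ] -3.559379128469837e-05
```

View pics/c2.png

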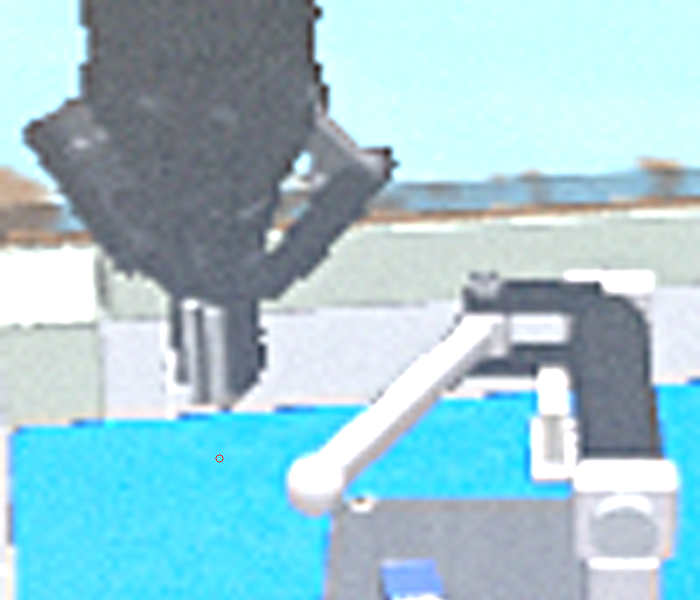

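The fingertips show at about (275.5,168), roughly 8 px (20 mm) above the reported TCP at (276.3,175.6). A commanded height of 65 mm covers the blade whichever is right, with nothing underneath. I'll lower to that and approach.

>>> send_rows(
  series=[0, 0, 0.6, 0, 0, 0, 0, 0, 0, 1.2, 0, 0, 0, 0, 0, 0, 1.7, 0, 0, 0, 0, 0.1, 0.7, 1.7, 0, 0, 0, 0, 0.1, 1.4, 1.7, 0, 0, 0, 0, 0.1, 2, 1.7, 0, 0, 0, 0, 0.1, 2, 1.7, 0, 0, 0, 0, 0.1, 2, 1.7, 0, 0, 0, 0],
)

```text
clock: 3.95
tcp_pos: [0.4401, 0.0806, 0.065]
orientation: [0.0, 0.875, 0.484, 0.0]
wrist_force: [-1.4, -0.7, 0.2]
finger_gap: -0.0
```

```bash
python3 - <<'E'
from h import *
import cv2,workcell
print([n for n in dir(workcell) if 'grip' in n.lower() or 'off' in n.lower()], globals().get("grip_point_offset"))
s=get_state();print({k:np.round(v,4) for k,v in s.items() if k in("clock","joint_pos","tcp_pos","wrist_force")})
print(rel(*pose(0,0,.065)))
b=read_camera("side")[110:200,245:345];k=7
b=cv2.resize(b,None,fx=k,fy=k,interpolation=cv2.INTER_CUBIC)
for q in(s["tcp_pos"],s["tcp_pos"]+[0,0,.02]):
    u=(w2px("side",q)-[245,110])*k;cv2.circle(b,tuple(int(v) for v in u),4,(0,0,255),1)
cv2.convertScaleAbs(b,b,1.6,30)
cv2.imwrite("pics/c3.png",b[:600])
E
```

```text
['grip_point_offset'] 0.0187
{'clock': np.float64(3.95), 'joint_pos': array([ 1.400e-03,  1.680e-01, -5.121e-01,  8.903e-01, -1.000e-04,
        2.132e+00]), 'tcp_pos': array([0.4401, 0.0806, 0.065 ]), 'wrist_force': array([-1.406 , -0.7032,  0.2174])}
(array([-0.03,  0.77, -0.  ]), np.float64(-0.1))
```

View pics/c3.png

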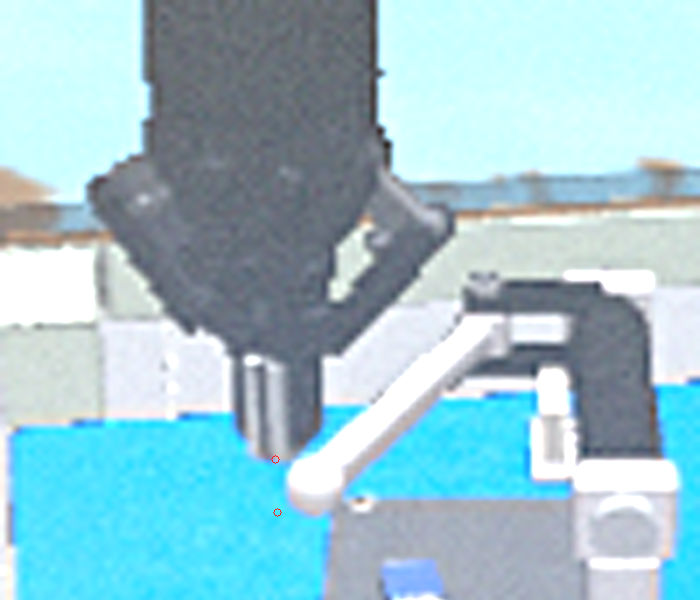

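```bash
python3 - <<'E'
from h import *
# triangulate the +n knuckle at previous pose TCP (.4217,.0907,.082)
A=[];b=[]
for c,uv in(("side",(300,132.9)),("top",(262,216.8))):
    i=camera_info(c);d=Rq(i["attitude"]).apply(np.linalg.solve(i["K"],[*uv,1]));d/=np.linalg.norm(d)
    Q=np.eye(3)-np.outer(d,d);A.append(Q);b.append(Q@i["xyz"])
x=np.linalg.solve(sum(A),sum(b));print(x,[w2px(c,x) for c in("side","top")])
r=x-np.array([.4217,.0907,.082]);n=np.array([.848,-.5295,0]);u=np.array([-.5295,-.848,0]);print("along n",r@n,"along u",r@u,"z",r[2])
E
```

```text
[0.47345077 0.06395718 0.1953891 ] [array([298.09863716, 133.05197481]), array([262.31054005, 214.37800879])]
along n 0.05804497696472552 along u -0.00472412527037943 z 0.1133891026926226
```

The visible fingertips are 20 mm above the reported TCP, and the triangulated knuckle confirms the sideways position. I'll lower 6 mm more and approach contact gently.

>>> send_rows(
  series=[0, 0, 0.3, 0, 0, 0, 0, 0, 0, 0.6, 0, 0, 0, 0, 0, 0.3, 0.6, 0, 0, 0, 0, 0, 0.5, 0.6, 0, 0, 0, 0, 0, 0.5, 0.6, 0, 0, 0, 0],
)

```text
clock: 4.42
tcp_pos: [0.4441, 0.0781, 0.0589]
orientation: [0.0, 0.875, 0.485, 0.0]
wrist_force: [0.6, 0.6, 0.7]
finger_gap: 0.0
```

>>> send_rows(
  series=[0, 0.2, 0, 0, 0, 0, 0, 0, 0.4, 0, 0, 0, 0, 0, 0, 0.6, 0, 0, 0, 0, 0, 0, 0.8, 0, 0, 0, 0, 0, 0, 0.8, 0, 0, 0, 0, 0],
)

```text
clock: 4.83
tcp_pos: [0.45, 0.0741, 0.0588]
orientation: [-0.0, 0.875, 0.485, -0.0]
wrist_force: [-4.1, 1.4, 2.6]
finger_gap: 0.0001
```

```bash
python3 - <<'E'
from h import *
s=get_state();print({k:np.round(v,4) for k,v in s.items() if k in("clock","joint_pos","tcp_pos","wrist_force")})
for th in(0,.05,.1,.2,.3,.4,.42,.44):print(th,rel(*pose(th,0,.059),s))
E
```

```text
{'clock': np.float64(4.8333), 'joint_pos': array([-1.3300e-02,  1.9140e-01, -5.0030e-01,  8.8030e-01,  3.0000e-04,
        2.1165e+00]), 'tcp_pos': array([0.45  , 0.0741, 0.0588]), 'wrist_force': array([-4.0755,  1.3802,  2.5824])}
0 (array([-0.  , -0.41, -0.02]), np.float64(-0.05))
0.05 (array([-0.09,  0.15, -0.02]), np.float64(-2.91))
0.1 (array([-0.15,  0.72, -0.02]), np.float64(-5.78))
0.2 (array([-0.19,  1.86, -0.02]), np.float64(-11.5))
0.3 (array([-0.11,  2.99, -0.03]), np.float64(-17.23))
0.4 (array([ 0.08,  4.12, -0.03]), np.float64(-22.96))
0.42 (array([ 0.14,  4.34, -0.03]), np.float64(-24.11))
0.44 (array([ 0.19,  4.56, -0.03]), np.float64(-25.26))
```

>>> send_rows(
  series=[-0.1, 0.4, 0, 0, 0, -3, 0, -0.15, 0.75, 0, 0, 0, -6, 0, -0.17, 1.1, 0, 0, 0, -8, 0, -0.2, 1.5, 0, 0, 0, -10, 0, -0.2, 1.9, 0, 0, 0, -12, 0, -0.17, 2.3, 0, 0, 0, -14, 0, -0.15, 2.7, 0, 0, 0, -16, 0, -0.1, 3.1, 0, 0, 0, -18, 0, -0.05, 3.4, 0, 0, 0, -19.5, 0, 0, 3.6, 0, 0, 0, -20.5, 0],
)

```text
clock: 5.67
tcp_pos: [0.4795, 0.0553, 0.0586]
orientation: [-0.001, 0.774, 0.633, -0.001]
wrist_force: [-5.8, 2.2, 5.5]
finger_gap: -0.0
```

```bash
python3 - <<'E'
from h import *
s=get_state();print({k:np.round(v,4) for k,v in s.items() if k in("clock","joint_pos","tcp_pos","wrist_force")})
for th in(.36,.4,.42):print(th,rel(*pose(th,0,.059),s))
E
```

```text
{'clock': np.float64(5.6667), 'joint_pos': array([-5.2000e-02,  2.4000e-01, -4.3690e-01,  8.9680e-01,  6.0000e-04,
        1.7185e+00]), 'tcp_pos': array([0.4795, 0.0553, 0.0586]), 'wrist_force': array([-5.7862,  2.1648,  5.5229])}
0.36 (array([-0.04,  0.17, -0.04]), np.float64(-0.09))
0.4 (array([-0.11,  0.62, -0.04]), np.float64(-2.38))
0.42 (array([-0.14,  0.84, -0.05]), np.float64(-3.53))
```

```bash
python3 - <<'E'
from h import *
import cv2
b=read_camera("side")[115:200,255:355];k=7
b=cv2.resize(b,None,fx=k,fy=k,interpolation=cv2.INTER_CUBIC)
b=cv2.convertScaleAbs(b,None,1.6,30)
cv2.imwrite("pics/c4.png",b)
E
```

```text
(no output)
```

View pics/c4.png

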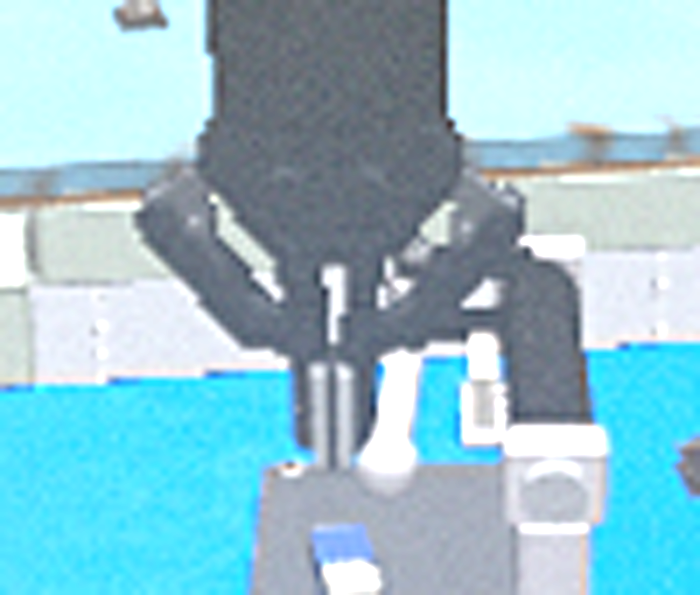

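The finger's back is flat on the blade, 28 mm short of the ball, with its tip at about 80 mm. The gap block is untouched. I'll press on to the stop in small steps.

>>> send_rows(
  series=[-0.03, 0.15, -0.05, 0, 0, -0.6, 0, -0.06, 0.3, -0.05, 0, 0, -1.2, 0, -0.08, 0.45, -0.05, 0, 0, -1.8, 0, -0.1, 0.55, -0.05, 0, 0, -2.2, 0, -0.1, 0.55, -0.05, 0, 0, -2.2, 0],
)

```text
clock: 6.13
tcp_pos: [0.484, 0.0537, 0.0587]
orientation: [-0.002, 0.762, 0.648, -0.001]
wrist_force: [-6.2, 4.5, 2.7]
finger_gap: 0.0001
```

```bash
python3 - <<'E'
from h import *
s=get_state();print({k:np.round(v,4) for k,v in s.items() if k in("clock","tcp_pos","wrist_force")})
for th in(.4,.42):print(th,rel(*pose(th,0,.059),s))
E
```

```text
{'clock': np.float64(6.1333), 'tcp_pos': array([0.484 , 0.0537, 0.0587]), 'wrist_force': array([-6.2403,  4.5121,  2.714 ])}
0.4 (array([-0.04,  0.14, -0.03]), np.float64(-0.22))
0.42 (array([-0.08,  0.37, -0.04]), np.float64(-1.37))
```

>>> send_rows(
  series=[-0.02, 0.1, 0, 0, 0, -0.3, 0, -0.02, 0.2, 0, 0, 0, -0.3, 0, -0.02, 0.2, 0, 0, 0, -0.3, 0],
)

```text
clock: 6.38
tcp_pos: [0.4855, 0.0532, 0.0587]
orientation: [-0.002, 0.76, 0.65, -0.001]
wrist_force: [-5.7, 3.8, 3.5]
finger_gap: -0.0003
```

>>> send_rows(
  series=[0, 0.1, 0, 0, 0, 0, 0, 0, 0.1, 0, 0, 0, 0, 0],
)

```text
clock: 6.55
tcp_pos: [0.4856, 0.0533, 0.0586]
orientation: [-0.003, 0.76, 0.65, -0.002]
wrist_force: [-8.5, 4.9, 5.1]
finger_gap: 0.0004
```

>>> send_rows(
  series=[0, 0.1, 0, 0, 0, 0, 0, 0, 0.1, 0, 0, 0, 0, 0],
)

```text
clock: 6.72
tcp_pos: [0.4857, 0.0532, 0.0586]
orientation: [-0.003, 0.76, 0.65, -0.002]
wrist_force: [-11.3, 4.9, 7.6]
finger_gap: -0.0002
```

>>> send_rows(
  series=[0, 0.1, 0, 0, 0, 0, 0, 0, 0.1, 0, 0, 0, 0, 0],
)

```text
clock: 6.88
tcp_pos: [0.4858, 0.0532, 0.0586]
orientation: [-0.004, 0.76, 0.65, -0.003]
wrist_force: [-13.6, 5.7, 10.0]
finger_gap: -0.0001
```

TCP has stopped while the force rises, so this is the hard stop at about 14 N. I'll hold about 1 s and look.

>>> send_rows(
  series=[0, 0, 0, 0, 0, 0, 0, 0, 0, 0, 0, 0, 0, 0, 0, 0, 0, 0, 0, 0, 0, 0, 0, 0, 0, 0, 0, 0, 0, 0, 0, 0, 0, 0, 0, 0, 0, 0, 0, 0, 0, 0, 0, 0, 0, 0, 0, 0, 0, 0, 0, 0, 0, 0, 0, 0, 0, 0, 0, 0, 0, 0, 0, 0, 0, 0, 0, 0, 0, 0],
)

```text
clock: 7.72
tcp_pos: [0.4858, 0.0532, 0.0586]
orientation: [-0.004, 0.76, 0.65, -0.003]
wrist_force: [-13.1, 4.9, 9.6]
finger_gap: -0.0001
```

```bash
python3 - <<'E'
from h import *
import cv2
s=get_state();print({k:np.round(v,4) for k,v in s.items() if k in("clock","tcp_pos","wrist_force","ft_torque")})
t=read_camera("top")[140:260,190:330];b=read_camera("side")[120:200,265:345]
f=lambda a,k:cv2.convertScaleAbs(cv2.resize(a,None,fx=k,fy=k,interpolation=cv2.INTER_CUBIC),None,1.5,20)
t=f(t,3);b=f(b,5);h=max(t.shape[0],b.shape[0]);pad=lambda a:np.pad(a,((0,h-a.shape[0]),(0,0),(0,0)))
cv2.imwrite("pics/c5.png",np.hstack([pad(t),pad(b)])[:,:800])
for th in(0,.36,.4):
    a=np.radians(-121.98)+th;B=P+.14*np.array([np.cos(a),np.sin(a)]);print(th,w2px("top",[*B,.097]),w2px("side",[*B,.095]))
E
```

```text
{'clock': np.float64(7.7167), 'tcp_pos': array([0.4858, 0.0532, 0.0586]), 'wrist_force': array([-13.1238,   4.8957,   9.6229]), 'ft_torque': array([0.9588, 2.5558, 0.0651])}
0 [278.9810471  231.45762894] [289.6817205  178.89382939]
0.36 [289.44990096 207.51448742] [311.11081134 181.01713054]
0.4 [290.0606241  204.67942056] [313.59166002 181.03424141]
```

View pics/c5.png

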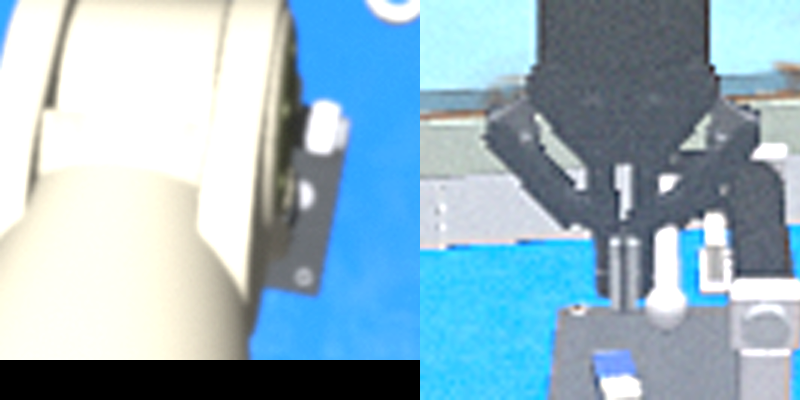

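At the stop the ball is at side pixel (314,181), against (313.6,181.0) predicted for 0.40 rad. The gap block is in place and the grip is clear. Now I'll release along the arc and back off so the lever springs fully out.

```bash
python3 - <<'E'
from h import *
s=get_state()
for th in(.4,.35,.3,.25,.2,.15,.1,.05,0):print(th,rel(*pose(th,0,.059),s))
for b in(.005,.01,.015,.02):print(b,rel(*pose(0,b,.059),s))
E
```

```text
0.4 (array([-0.02, -0.04, -0.04]), np.float64(0.09))
0.35 (array([ 0.09, -0.6 , -0.04]), np.float64(2.96))
0.3 (array([ 0.24, -1.15, -0.03]), np.float64(5.82))
0.25 (array([ 0.41, -1.69, -0.03]), np.float64(8.69))
0.2 (array([ 0.61, -2.22, -0.02]), np.float64(11.55))
0.15 (array([ 0.84, -2.75, -0.02]), np.float64(14.42))
0.1 (array([ 1.09, -3.26, -0.01]), np.float64(17.28))
0.05 (array([ 1.36, -3.75, -0.01]), np.float64(20.15))
0 (array([ 1.67, -4.24, -0.  ]), np.float64(23.01))
0.005 (array([ 1.86, -4.7 ,  0.  ]), np.float64(23.01))
0.01 (array([ 2.06, -5.16,  0.01]), np.float64(23.01))
0.015 (array([ 2.25, -5.62,  0.01]), np.float64(23.01))
0.02 (array([ 2.45, -6.08,  0.01]), np.float64(23.01))
```

>>> send_rows(
  series=[0.1, -1.1, 0, 0, 0, 3, 0, 0.25, -1.65, 0, 0, 0, 6, 0, 0.4, -2.2, 0, 0, 0, 8.7, 0, 0.6, -2.7, 0, 0, 0, 11.5, 0, 0.85, -3.25, 0, 0, 0, 14.5, 0, 1.1, -3.75, 0, 0, 0, 17.3, 0, 1.35, -4.25, 0, 0, 0, 20, 0, 1.7, -4.75, 0, 0, 0, 23, 0, 2.05, -5.7, 0, 0, 0, 23, 0, 2.45, -6.6, 0, 0, 0, 23, 0],
)

```text
clock: 8.65
tcp_pos: [0.4299, 0.0864, 0.0595]
orientation: [0.001, 0.875, 0.485, 0.0]
wrist_force: [-0.4, 0.1, 0.2]
finger_gap: -0.0
```

>>> send_rows(
  series=[0, 0, 0, 0, 0, 0, 0, 0, 0, 0, 0, 0, 0, 0, 0, 0, 0, 0, 0, 0, 0, 0, 0, 0, 0, 0, 0, 0, 0, 0, 0, 0, 0, 0, 0, 0, 0, 0, 0, 0, 0, 0],
)

```text
clock: 9.15
tcp_pos: [0.4301, 0.0862, 0.0594]
orientation: [0.0, 0.875, 0.484, 0.0]
wrist_force: [0.5, -0.1, 0.9]
finger_gap: 0.0001
```

```bash
python3 - <<'E'
from h import *
import cv2
s=get_state();print({k:np.round(v,4) for k,v in s.items() if k in("clock","tcp_pos","wrist_force","ft_torque")})
b=read_camera("side")[120:200,255:355]
cv2.imwrite("pics/c6.png",cv2.convertScaleAbs(cv2.resize(b,None,fx=6,fy=6,interpolation=cv2.INTER_CUBIC),None,1.5,20))
for th in(0,.05,.1,.15,.2,.25,.3,.35,.4,.42):print(th,rel(*pose(th,0,.059),s))
E
```

```text
{'clock': np.float64(9.15), 'tcp_pos': array([0.4301, 0.0862, 0.0594]), 'wrist_force': array([ 0.5137, -0.1452,  0.9379]), 'ft_torque': array([ 0.0252,  0.0303, -0.0196])}
0 (array([0.02, 1.92, 0.04]), np.float64(-0.06))
0.05 (array([-0.06,  2.48,  0.04]), np.float64(-2.93))
0.1 (array([-0.12,  3.05,  0.04]), np.float64(-5.79))
0.15 (array([-0.15,  3.62,  0.04]), np.float64(-8.66))
0.2 (array([-0.16,  4.19,  0.04]), np.float64(-11.52))
0.25 (array([-0.13,  4.75,  0.04]), np.float64(-14.39))
0.3 (array([-0.08,  5.32,  0.04]), np.float64(-17.25))
0.35 (array([0.  , 5.88, 0.04]), np.float64(-20.12))
0.4 (array([0.12, 6.44, 0.04]), np.float64(-22.98))
0.42 (array([0.17, 6.66, 0.04]), np.float64(-24.13))
```

View pics/c6.png

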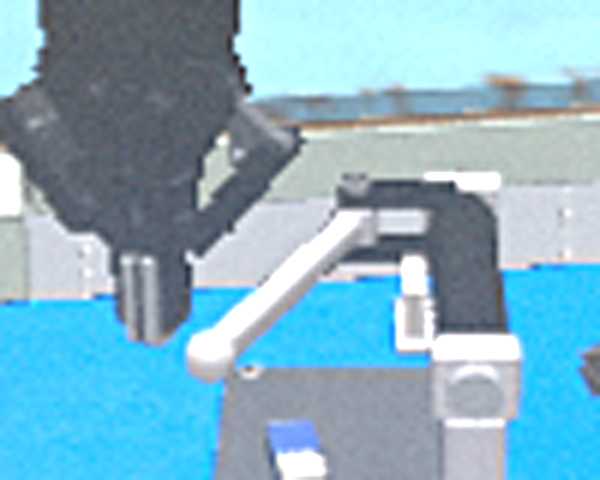

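The lever is fully out: ball at (289.8,179.2), predicted (289.7,178.9), and the finger is clear. Now the second press.

>>> send_rows(
  series=[0, 0.8, 0, 0, 0, 0, 0, 0, 1.5, 0, 0, 0, 0, 0, 0, 2, 0, 0, 0, 0, 0, -0.06, 2.5, 0, 0, 0, -2.9, 0, -0.12, 3.05, 0, 0, 0, -5.8, 0, -0.15, 3.6, 0, 0, 0, -8.7, 0, -0.16, 4.2, 0, 0, 0, -11.5, 0, -0.13, 4.75, 0, 0, 0, -14.4, 0, -0.08, 5.3, 0, 0, 0, -17.2, 0, 0, 5.9, 0, 0, 0, -20, 0],
)

```text
clock: 10.03
tcp_pos: [0.4779, 0.0556, 0.0589]
orientation: [-0.002, 0.776, 0.63, -0.001]
wrist_force: [-6.3, 3.0, 3.8]
finger_gap: 0.0
```

```bash
python3 - <<'E'
from h import *
s=get_state();print({k:np.round(v,4) for k,v in s.items() if k in("clock","tcp_pos","wrist_force")})
for th in(.35,.4):print(th,rel(*pose(th,0,.059),s))
E
```

```text
{'clock': np.float64(10.0333), 'tcp_pos': array([0.4779, 0.0556, 0.0589]), 'wrist_force': array([-6.2698,  3.0483,  3.8091])}
0.35 (array([-0.01,  0.21, -0.01]), np.float64(0.05))
0.4 (array([-0.1 ,  0.77, -0.01]), np.float64(-2.82))
```

>>> send_rows(
  series=[-0.03, 0.2, 0, 0, 0, -1, 0, -0.06, 0.4, 0, 0, 0, -2, 0, -0.1, 0.55, 0, 0, 0, -2.8, 0, -0.1, 0.7, 0, 0, 0, -2.8, 0, -0.1, 0.85, 0, 0, 0, -2.8, 0, -0.1, 1, 0, 0, 0, -2.8, 0, -0.1, 1, 0, 0, 0, -2.8, 0, -0.1, 1, 0, 0, 0, -2.8, 0],
)

```text
clock: 10.7
tcp_pos: [0.4856, 0.0528, 0.0587]
orientation: [-0.003, 0.762, 0.648, -0.002]
wrist_force: [-10.3, 3.4, 7.0]
finger_gap: -0.0003
```

```bash
python3 - <<'E'
from h import *
import cv2
s=get_state();print({k:np.round(v,4) for k,v in s.items() if k in("clock","tcp_pos","wrist_force")})
b=read_camera("side")[120:200,255:355]
cv2.imwrite("pics/c7.png",cv2.convertScaleAbs(cv2.resize(b,None,fx=6,fy=6,interpolation=cv2.INTER_CUBIC),None,1.5,20))
E
```

```text
{'clock': np.float64(10.7), 'tcp_pos': array([0.4856, 0.0528, 0.0587]), 'wrist_force': array([-10.2737,   3.3888,   6.9879])}
```

View pics/c7.png

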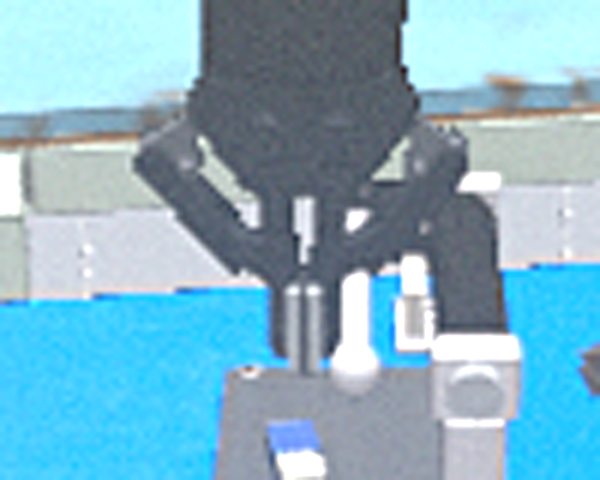

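The ball is at (314,181), so the lever is at the stop again, with 10 N. I'll add 1 mm of preload to match the first press and hold.

>>> send_rows(
  series=[0, 0.1, 0, 0, 0, 0, 0, 0, 0.1, 0, 0, 0, 0, 0, 0, 0.1, 0, 0, 0, 0, 0, 0, 0.1, 0, 0, 0, 0, 0, 0, 0.1, 0, 0, 0, 0, 0, 0, 0.1, 0, 0, 0, 0, 0, 0, 0.1, 0, 0, 0, 0, 0, 0, 0.1, 0, 0, 0, 0, 0, 0, 0.1, 0, 0, 0, 0, 0, 0, 0.1, 0, 0, 0, 0, 0],
)

```text
clock: 11.58
tcp_pos: [0.4856, 0.0528, 0.0586]
orientation: [-0.004, 0.762, 0.648, -0.003]
wrist_force: [-13.8, 3.3, 9.1]
finger_gap: 0.0002
```

```bash
python3 - <<'E'
from h import *
s=get_state();print({k:np.round(v,4) for k,v in s.items() if k in("clock","tcp_pos","wrist_force")})
F=-s["wrist_force"];
assert 7.5<F[0]<25 and abs(s["tcp_pos"][0]-.4857)<.001
print(hand_in())
E
```

```text
{'clock': np.float64(11.5833), 'tcp_pos': array([0.4856, 0.0528, 0.0586]), 'wrist_force': array([-13.7738,   3.3125,   9.1017])}
the job is handed in; nothing more can be done
None
```

I pressed the brake lever to its stop with the back of the shut fingers and held it there for about 1 s. I then let it spring fully out, pressed it to the stop again, and handed in at 11.6 s while still holding it.

**Stop reached, both presses:** the fingers stopped moving while the force rose to about 14 N. The ball stood at side-camera pixel (314,181), which is where it should be at 0.40 rad.

**Release:** the ball returned to (290,179), the sprung-out position, with the fingers clear and almost no force on the wrist.

**Surroundings:** in the last side picture the gauge block on the brake stand was in place and the fingers were clear of the bar. I did not check the short lever or its gauge block again after the first picture, but the arm only passed well above them.

**Disagreements:**
- **Fingertip height:** the fingertips showed about 20 mm above the reported TCP in the side picture, so I pressed with the TCP lower, at 59 mm. That put the tips at about 80 mm, covering the blade.
- **Upward force:** the wrist also read 7–10 N upward while pressing. I put that down to friction and give in the arm, but did not confirm it.

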